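Gauge the depth stop of the dowel borer

ROBOT

A 7-joint arm with a two-finger parallel gripper is mounted at the origin on the work surface. World frame = base frame: x ahead of the robot, y to its left, z up, the work surface at z = 0. Lengths are in m, angles in degrees, forces in N, time in s.
With the tool pointing down it reaches from about 0.425 to 0.975 m from the base axis. Payload 16.7 kg.
Tool frame: the origin (TCP) lies on the centre line of the jaws, within the pads' length; the fingertips stand 14 mm ahead of it and the grasp point (between the pads) lies 5 mm behind it (manip.nose_length is the distance from the TCP to the fingertips, in m); z points along the fingers, y is the line along which they close (so a half turn about z gives the same grasp; the last joint's range is limited). The gripper opens to 85 mm and grips with 20 to 120 N. Pads are 22 mm wide; open, the fingers measure 114 mm over their backs; the gripper's body (76 mm by 85 mm) begins 54 mm behind the grasp point. The pads swing forward as they close: fully open they stand 13 mm farther back than shut.
Start: joints at [55.434, 24.414, 4.234, 92.017, -1.954, 63.644, -3.845], TCP at [0.296, -0.607, 0.245] pointing down, gripper open.
Joint ranges: [-163.25, 163.25], [-28.42, 122.38], [-70.27, 78.77], [12.13, 141.07], [-58.53, 238.53], [9.26, 117.41], [-156.51, 156.51]. Speed limits (degrees/s): [108.29, 108.29, 136.94, 136.94, 172.46, 172.46, 172.46].

INTERFACE

Orientations are given as [roll, pitch, yaw] about the fixed x, y, z axes, in that order (R = Rz(yaw) Ry(pitch) Rx(roll)).
In Python, from bench import monitor, viewer, order, manip gives the robot as it stands.
- The arm moves only by the tool servo_tool, never from a script. Its argument "deltas" is a list that holds one entry, the list of rows, each a list of 5 numbers: the closure, from 0 (fully open) to 1 (shut), then the shift along the tool's x, y, z in mm, then the turn about the tool's z in degrees. In form: [[[gripper, dx, dy, dz, turn], ...]]. A call has 1 to 20 rows; each row is the pose to reach, as a shift and turn from the pose commanded when the call began, along the tool's axes at that moment; what a row does not reach only later rows make up. A row lasts 1/8 s, in which the tool goes at most 62.5 mm and 10.7 degrees, less where a joint would pass 70% of its speed; a pose out of reach is approached as far as the arm can. A call with a gripper value outside its range is refused whole. The fingers move at their own pace and stop on an object; "grip_force" is the grip in N (left out, the last holds). Time passes only in rows, so rows that repeat a pose let the fingers close. It gives the time, the measured TCP pose, the force, the opening and the grip force at its end, in the units of the state.
- monitor.get_state(): the state, without advancing time (a new reading comes with each control period).
- viewer.read_camera(name): name is "scene" or "top" or "wrist"; returns the picture (400x640x3 uint8, red, green, blue); there is no depth.
- viewer.get_calibration(name): a dict with "fx", "fy", "cx", "cy" (pixels), "k1" (the pictures are not rectified: a ray, as slopes to the right and down, at radius r is drawn at 1 + k1 r^2 times it, then the intrinsics apply), "pose" (4x4, takes a point from camera to world coordinates). Camera axes: x right, y down, z forward; pixel columns grow to the right and rows downward; lengths in m; the calibration is good to about 2 mm. A picture is of the moment at which its call begins: read the wrist's pose just before it. get_calibration takes no time and is no camera call; for the wrist camera it gives the pose at the moment of the call.
- order.sign_off(): hands the job in; it is judged then, once.
The state is a dict: "t": time; "q": joint angles; "joint_velocities": joint speeds; "effort": joint torques, N m; "tcp_pos": TCP position; "tool_rot": TCP orientation; "contact_force": force on the tool from outside, world axes, zero at the start; "ft_torque": the same for the moment, N m; "gripper_width": opening from 0.0 (shut) to 1.0 (fully open); "grasp_force": force on a finger pad.
Only numpy, scipy, OpenCV 4.12 (cv2) and the standard library are available. Lean on these libraries where they do the work, as an engineer would, in place of code of your own. Each camera call takes 0.05 s, during which the arm holds its last target. There are 200 camera calls.

TASK

Turn the revolver stop on the dowel borer two clicks clockwise, then find out what boring depth this stop gives: try the aluminium set-up blocks in the gap between the stop bolt and the striker, standing each fully down on the bed, from the thinnest upwards. Leave the block that just fits (the thickest that goes in) standing in the gap and the other two standing in their tray. Don't force a block, and don't disturb the tools and the glue bottle lying around them.

Things in the scene. Friction and masses are not known exactly. Their poses are not given: they have to be found in the camera images.
- borer: Horizontal dowel borer, fixed: grey cast bed 250 (x) by 390 (y) by 16 mm, motor and locked carriage on its +x half (up to 115 mm above the bench). On the clear half, nearer the robot, is its depth stop: a steel striker block and, in +y from it, a revolver turret with eight stop bolts; only the turret moves. Origin: underside of the bed, 10 mm in -x of its middle.
- stop_foot (a point): Foot of the striker's flat face, on the bed's top (16 mm above the bench); axes as the borer's, z up, +y from the face to the turret's axis, 80 mm away. Face: 31 mm either way along x, 39 mm tall. The gap runs in +y from this face to the head of the bolt pointing at it; it is open above and at both ends.
- bolt_line (a point): Point of the borer 30 mm above stop_foot, at the height of the bolts, axes the same. Bolt heads: flat, 16 mm across. How far each projects is not known beforehand: each leaves a gap 1.5 to 2 mm wider than one of the three blocks (so the next thicker one will not go in and stays up on the bolt head, 38 mm above the bed).
- turret_knob (a point): Point on the turret's vertical axis at the height to grip its knob; turns with it. The knob is a black bar 65 mm long along this point's x, 18 mm wide along y, from 14 mm below to 18 mm above this point. Below it: steel hub 64 mm across, top 20 mm below this point; bolts reach 68 mm from the axis at most, tops 28 mm below this point.
- knob_nose (a point): The pointed end of the knob, 30 mm from the turret's axis; turns with the turret.
- turret (a joint): Angle of the turret in rad, growing clockwise seen from above. It clicks (spring detent, about 0.2 N m to overcome) into eight places 45 degrees apart, at the multiples of 0.785; at each a stop bolt points straight at the striker. At the start it sits in one of the places 0, 0.785, 1.571 or 2.356.
- tray: Low wooden tray, 115 mm (x) by 200 mm (y), rim 18 mm high, floor 7 mm thick, with two 14 mm high ribs across it at y = -30 and +30 mm that make three bays in a row along y, centred at y = -60, 0 and +60 mm; each holds one block, its thickness along the tray's y. Origin: underside, centre. Fixed.
- block_thin: One of three plain aluminium set-up blocks, a flat plate 90 mm long (its x), 80 mm tall (its z) and 10 mm thick (its y), 0.19 kg; stands upright on its long edge. Origin: centre of the underside.
- block_mid: One of three plain aluminium set-up blocks, a flat plate 90 mm long (its x), 80 mm tall (its z) and 15 mm thick (its y), 0.29 kg; stands upright on its long edge. Origin: centre of the underside.
- block_thick: One of three plain aluminium set-up blocks, a flat plate 90 mm long (its x), 80 mm tall (its z) and 20 mm thick (its y), 0.39 kg; stands upright on its long edge. Origin: centre of the underside.
- glue: Bystander, to be left alone: white glue bottle, 60 mm across, 180 mm tall.
- square: Bystander, to be left alone: try square, wooden stock 110 mm, steel blade 150 mm.
- screwdriver: Bystander, to be left alone: screwdriver, 200 mm.
- brush: Bystander, to be left alone: bench brush, 200 mm.
Things that resemble listed ones, but are neither listed nor needed, are in the scene too. What is shaped like the block_mid but green is not meant.

How it is judged:
By the outcome, as a careful person would: the job done as asked, in the order asked, and still so for the second after the job is handed in, with the robot touching nothing.
It also fails if it takes over 72 s, if anything falls off the work surface, if the arm or the gripper's body presses on something with over 40 N, if the wrist force passes 120 N, or if a joint passes its speed limit or range.

## Working session

There is one attempt and no reset: what is moved stays moved. The work goes in short steps, Python scripts to look and compute and a tool call to move; the robot and the scene stay as the last step left them, time stands still between calls to the robot, and variables do not carry over. Pictures are saved under pics/ and viewed, at most 10 in all, crops included, and the job is handed in when it is done.

Besides the shell and the picture viewer there is one more tool, called after "Call:" as name(argument=value, ...) on one line, values as JSON. servo_tool: Moves the arm, as the interface text tells. Its arguments: {"type":"object","properties":{"deltas":{"type":"array","items":{"type":"array","items":{"type":"array","items":{"type":"number"}}}},"grip_force":{"type":"number"}},"required":["deltas"]}

```bash
mkdir -p pics; ls; python3 - <<'E'
from bench import monitor, viewer, order, manip
import cv2
s=monitor.get_state(); print(s)
for n in("top","scene"):
    im=viewer.read_camera(n); cv2.imwrite(f"pics/{n}0.png",im[:,:,::-1]); c=viewer.get_calibration(n); print(n,c)
E
```

```text
pics
{'t': 0.0, 'q': array([55.43259395, 24.45028292,  4.23088024, 92.05485949, -1.95337526,
       63.64419054, -3.84455876]), 'joint_velocities': array([ 0.03011617, -0.03297321, -0.00782655,  0.10856137,  0.05668209,
       -0.07524612, -0.02392725]), 'effort': array([ 3.86364438e-03, -9.49833012e+01,  3.76325816e+00, -4.63504243e+01,
        1.95038522e-02,  1.02625307e-02, -9.58307652e-06]), 'tcp_pos': array([ 0.29570943, -0.60631256,  0.24458283]), 'tool_rot': array([-1.79923040e+02,  5.93713584e-03,  2.60003766e+01]), 'contact_force': array([ 0.14141728, -0.28441703, -0.93246171]), 'ft_torque': array([-0.05514181,  0.00454017,  0.04522838]), 'grasp_force': 0.0, 'gripper_width': 0.9969550899541443}
top {'fx': 424.43182184703096, 'fy': 424.43182184703096, 'cx': 329.08604547446004, 'cy': 199.9400722280891, 'k1': -0.053922196095859284, 'pose': array([[-0.0138992 , -0.98961878,  0.14304362,  0.35408525],
       [-0.99966854,  0.01065255, -0.02343781, -0.01430259],
       [ 0.02167072, -0.14332198, -0.98943883,  1.22756935],
       [ 0.        ,  0.        ,  0.        ,  1.        ]])}
scene {'fx': 460.4741389816254, 'fy': 460.4741389816254, 'cx': 313.4054812871717, 'cy': 202.59930291851876, 'k1': -0.07588365708203137, 'pose': array([[ 0.34961157,  0.61520566, -0.70660721,  1.35967828],
       [ 0.93681443, -0.23942521,  0.25505742, -0.3521032 ],
       [-0.01226681, -0.75113086, -0.66003936,  0.86518189],
       [ 0.        ,  0.        ,  0.        ,  1.        ]])}
```

View pics/top0.png

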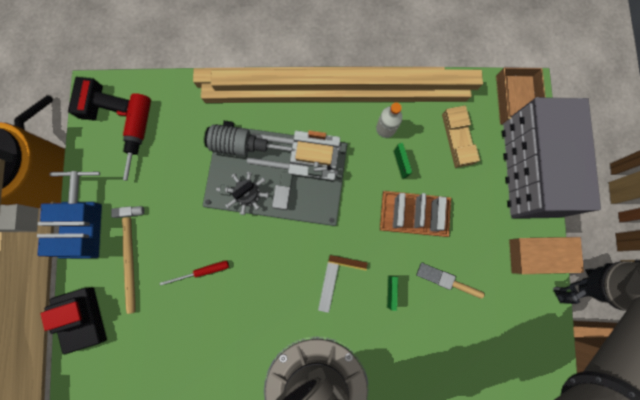

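View pics/scene0.png

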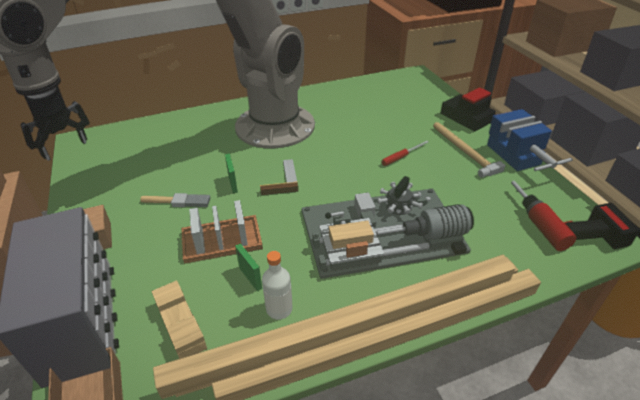

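Top view: borer bed spans (205–345, 130–222), turret at (245,192), striker at (281,197), tray at (416,214) with three grey blocks standing in it. The green lookalikes at (403,160) and (392,292) are not meant. I'll check this in one enlarged crop.

```bash
cat > h.py <<'E'
import numpy as np, cv2
from bench import monitor, viewer, order, manip
def ray(c,uv):
    d=np.array([(uv[0]-c['cx'])/c['fx'],(uv[1]-c['cy'])/c['fy']]); s=d.copy()
    for _ in range(20): s=d/(1+c['k1']*(s@s))
    P=c['pose']; return P[:3,3],P[:3,:3]@np.r_[s,1]
def onplane(c,uv,z):
    o,d=ray(c,uv); return o+d*(z-o[2])/d[2]
def proj(c,p):
    P=c['pose']; q=P[:3,:3].T@(np.asarray(p)-P[:3,3]); s=q[:2]/q[2]; s=s*(1+c['k1']*(s@s))
    return np.array([c['cx']+c['fx']*s[0],c['cy']+c['fy']*s[1]])
def snap(n,f):
    c=viewer.get_calibration(n); im=viewer.read_camera(n)[:,:,::-1].copy(); cv2.imwrite(f"pics/{f}.png",im); np.save(f"pics/{f}.npy",c,allow_pickle=True); return c,im
def load(f): return np.load(f"pics/{f}.npy",allow_pickle=True).item(),cv2.imread(f"pics/{f}.png")
E
python3 - <<'E'
from h import *
im=cv2.imread("pics/top0.png")[120:245,200:460]
cv2.imwrite("pics/topc.png",cv2.resize(im,None,fx=3,fy=3,interpolation=cv2.INTER_CUBIC))
c=viewer.get_calibration("top")
for n,uv,z in [("turret",(245,192),.08),("tray",(416,214),.018),("striker",(281,188),.055),("glue",(387,130),0),("bedNL",(205,206),.016),("bedNR",(337,222),.016)]: print(n,onplane(c,uv,z).round(3))
E
```

```text
turret [0.544 0.188 0.08 ]
tray [ 0.485 -0.293  0.018]
striker [0.559 0.092 0.055]
glue [ 0.742 -0.221  0.   ]
bedNL [0.515 0.314 0.016]
bedNR [ 0.465 -0.065  0.016]
```

View pics/topc.png

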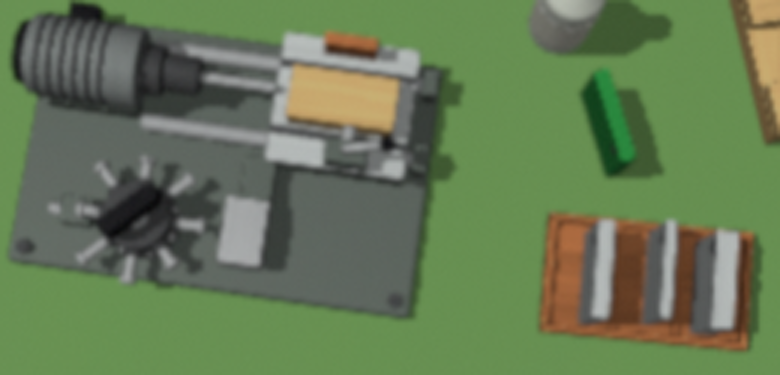

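```bash
cat >> h.py <<'E'
from scipy.spatial.transform import Rotation as Ro
def go(p,yaw):
    "deltas in mm/deg from the present pose to TCP p, yaw"
    s=monitor.get_state(); R=Ro.from_euler('xyz',s['tool_rot'],degrees=True)
    d=R.inv().apply(np.asarray(p)-s['tcp_pos'])*1000; t=-((yaw-s['tool_rot'][2]+180)%360-180)
    print('t %.2f'%s['t'],'tcp',s['tcp_pos'].round(4),'rot',s['tool_rot'].round(2),'q7 %.1f'%s['q'][6],'-> d',d.round(1),'turn',round(t,1))
E
python3 - <<'E'
from h import *
s=monitor.get_state(); c=viewer.get_calibration("wrist"); R=Ro.from_euler('xyz',s['tool_rot'],degrees=True).as_matrix()
print((R.T@(c['pose'][:3,3]-s['tcp_pos'])).round(4)); print((R.T@c['pose'][:3,:3]).round(3)); print(c['fx'],c['cx'],c['cy'],c['k1'],manip.nose_length)
go([.42,-.29,.36],-7.5); go([.48,.16,.36],-7.5)
E
```

```text
[ 0.0669 -0.0004 -0.1287]
[[-0.001 -0.965 -0.264]
 [ 1.    -0.001  0.   ]
 [-0.001 -0.264  0.965]]
278.98418412880466 320.32205152979077 198.80586009301814 -0.031564244805257304 0.014
t 0.10 tcp [ 0.2957 -0.6064  0.2447] rot [-179.94    0.     25.99] q7 -3.8 -> d [ 250.4 -230.  -115.1] turn 33.5
t 0.10 tcp [ 0.2957 -0.6064  0.2447] rot [-179.94    0.     25.99] q7 -3.8 -> d [ 501.5 -608.2 -114.7] turn 33.5
```

```bash
python3 - <<'E'
from h import *
go([.49,-.29,.25],-7.5); go([.55,.15,.25],-7.5)
E
```

```text
t 0.10 tcp [ 0.2957 -0.6064  0.2447] rot [-179.94    0.     25.99] q7 -3.8 -> d [ 313.3 -199.2   -5.1] turn 33.5
t 0.10 tcp [ 0.2957 -0.6064  0.2447] rot [-179.94    0.     25.99] q7 -3.8 -> d [ 560.1 -568.4   -4.7] turn 33.5
```

Call:
servo_tool(deltas=[[[0, 45, -28, -1, 8], [0, 90, -57, -1, 16], [0, 135, -86, -2, 24], [0, 180, -114, -3, 33], [0, 225, -143, -4, 33.5], [0, 270, -171, -5, 33.5], [0, 313, -199, -5, 33.5], [0, 313, -199, -5, 33.5], [0, 313, -199, -5, 33.5]]])

```text
t: 1.23
tcp_pos: [0.4896, -0.2909, 0.2501]
tool_rot: [180.0, 0.0, -7.5]
contact_force: [-0.1, -0.6, 0.4]
gripper_width: 0.996
grasp_force: 0.0
```

```bash
python3 - <<'E'
from h import *
c,im=snap("wrist","w_tray"); go([.55,.15,.25],-7.5)
E
```

```text
t 1.27 tcp [ 0.4893 -0.2915  0.2501] rot [ 1.7999e+02  3.0000e-02 -7.5700e+00] q7 -72.9 -> d [   2.  -445.7    0. ] turn -0.1
```

View pics/w_tray.png

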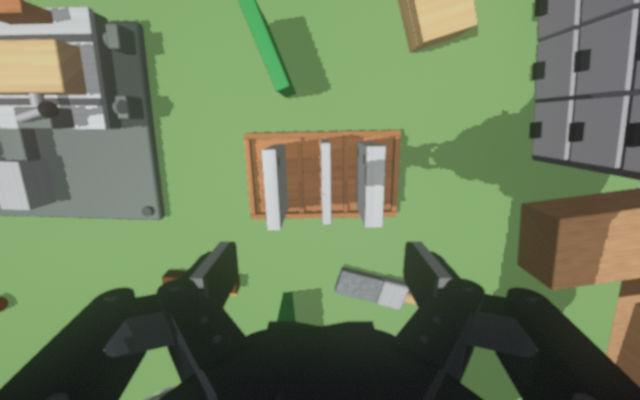

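Wrist view: tray at (248–400, 130–217); 15 mm block at left bay (272,190), 10 mm in the middle bay (326,183), 20 mm in the right bay (373,187); the green one (268,45) lies outside. Next the turret.

Call:
servo_tool(deltas=[[[0, 0, -60, 0, 0], [0, 0, -120, 0, 0], [0, 0, -180, 0, 0], [0, 0, -240, 0, 0], [0, 0, -300, 0, 0], [0, 0, -360, 0, 0], [0, 0, -410, 0, 0], [0, 2, -446, 0, 0], [0, 2, -446, 0, 0], [0, 2, -446, 0, 0]]])

```text
t: 2.52
tcp_pos: [0.5504, 0.1496, 0.2501]
tool_rot: [180.0, 0.0, -7.6]
contact_force: [0.7, 0.1, 0.3]
gripper_width: 1.003
grasp_force: 0.0
```

```bash
python3 - <<'E'
from h import *
c,im=snap("wrist","w_tur"); go([.55,.15,.25],-7.5)
E
```

```text
t 2.58 tcp [0.5504 0.1493 0.2502] rot [ 1.7996e+02  1.0000e-02 -7.6400e+00] q7 -123.2 -> d [-0.5 -0.6  0.2] turn -0.1
```

View pics/w_tur.png

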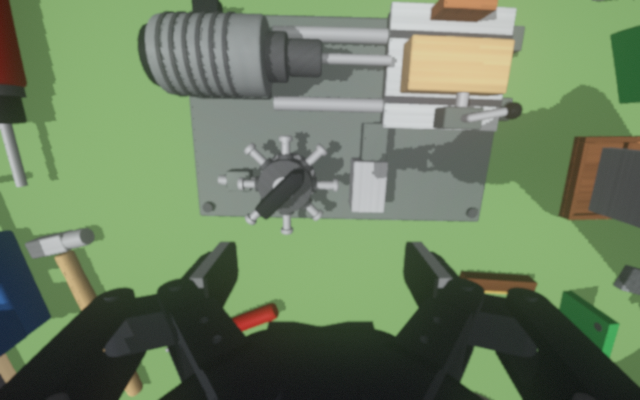

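```bash
python3 - <<'E'
from h import *
c,im=load("w_tur"); g=cv2.cvtColor(im,cv2.COLOR_BGR2GRAY)
cr=cv2.resize(im[128:238,215:395],None,fx=4.4,fy=4.4,interpolation=cv2.INTER_CUBIC); cv2.imwrite("pics/turc.png",cr)
def reg(mask,box,amin=60):
    m=np.zeros_like(mask); x0,y0,x1,y1=box; m[y0:y1,x0:x1]=mask[y0:y1,x0:x1]
    for k in cv2.findContours(m,0,cv2.CHAIN_APPROX_NONE)[0]:
        if cv2.contourArea(k)>amin: yield cv2.contourArea(k),cv2.minAreaRect(k)
print(g[185,340:395]); 
for a,r in reg((g<45).astype(np.uint8),(230,140,330,235)): 
    b=cv2.boxPoints(r); print("knob",a,b.round(1).tolist(), [onplane(c,p,.1)[:2].round(4).tolist() for p in b])
for a,r in reg((g>150).astype(np.uint8),(345,155,392,218)):
    b=cv2.boxPoints(r); print("strk",a,b.round(1).tolist(), [onplane(c,p,.055)[:2].round(4).tolist() for p in b])
# tray: orange outline, blocks
c,im=load("w_tray"); g=cv2.cvtColor(im,cv2.COLOR_BGR2GRAY); h=cv2.cvtColor(im,cv2.COLOR_BGR2HSV)
print(g[180,255:400])
E
```

```text
[139 137 137 135 132 127 125 124 126 123 121 128 151 178 192 196 197 197
 195 193 193 194 196 196 196 196 196 196 196 196 195 194 194 196 197 196
 195 195 193 193 193 195 195 194 190 172 136 107  98  98  98  97  98  99
 103]
strk 1452.5 [[350.5, 211.89999389648438], [353.20001220703125, 161.0], [386.8999938964844, 162.8000030517578], [384.20001220703125, 213.6999969482422]] [[0.5074, 0.1184], [0.5688, 0.1086], [0.5615, 0.0699], [0.4995, 0.0777]]
[111 115 125 140 153 158 158 160 176 201 210 212 211 210 209 208 208 206
 204 203 200 188 156 116 100  96  96  97  97  97 100 104 107 110 111 110
 110 109 111 110 109 108 107 105 105 103 102 102 103 106 107 108 108 108
 108 108 108 107 107 107 106 105 106 106 110 130 165 193 203 204 205 205
 205 203 193 169 134 112 109 107 108 107 107 108 108 108 105 102  98  99
 102 102 105 107 109 109 109 109 110 110 108 104 109 120 125 127 128 127
 124 118 116 132 147 151 151 149 148 150 151 151 153 153 154 153 153 153
 154 152 145 131 117 110 109 108 109 107  96  86  93 106 111 110 112 115
 115]
```

View pics/turc.png

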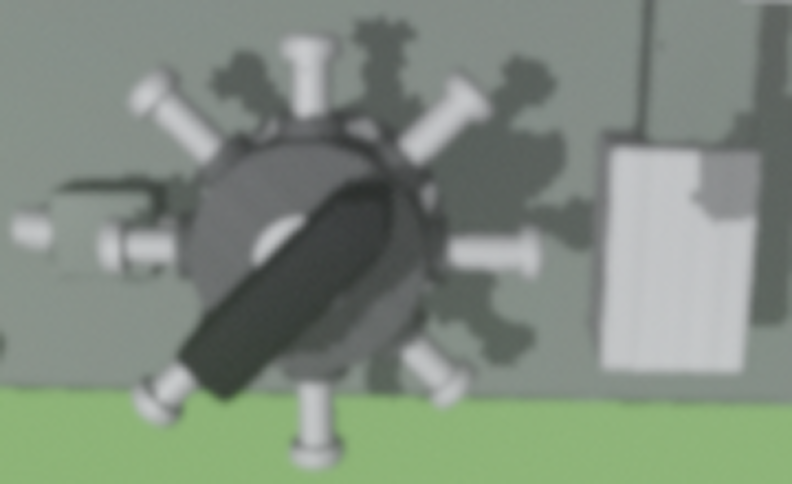

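Crop: the knob bar runs from (200,378) to its nose at (378,188), a bolt points at the striker's face (540,253), and the face edge runs (612,148)–(602,370). The bolt pairs cross at (311,250), which is the turret axis.

```bash
python3 - <<'E'
from h import *
c,_=load("w_tur"); P=lambda u,v,z: onplane(c,(215+(u+.5)/4.4-.5,128+(v+.5)/4.4-.5),z)
a=P(612,148,.055);b=P(602,370,.055);e=a-b; print("face",a,b,"len",np.linalg.norm(e),"yaw",np.degrees(np.arctan2(e[1],e[0])))
A=P(311.5,250.5,.046); L,R=P(105,247,.046),P(535,253,.046); U,D=P(308,45,.046),P(316,460,.046)
print("axis",A,"LR yaw+90",np.degrees(np.arctan2(*(L-R)[[1,0]]))-90,"UD yaw",np.degrees(np.arctan2(*(U-D)[[1,0]])))
n=np.array([-e[1],e[0]])/np.linalg.norm(e[:2]); print("axis-face dist",n@(A-b)[:2],"bolt gap",n@(P(540,253,.046)-b)[:2], "along",e[:2]@(A-b)[:2]/np.linalg.norm(e))
k1,k2=P(375,185,.1),P(200,378,.1); print("knob",k1,k2,np.linalg.norm(k1-k2),"dir",np.degrees(np.arctan2(*(k1-k2)[[1,0]])))
print("hubtop centre",P(308,255,.062))
# bed corners for yaw
print("bed", onplane(c,(198,216),.016),onplane(c,(478,221),.016))
y=127.5
go([A[0],A[1],.25],y); go([A[0],A[1],.081],y)
E
```

```text
face [0.56839533 0.1081187  0.055     ] [0.5075182  0.11717482 0.055     ] len 0.061547045586230156 yaw -8.461302438997047
axis [0.54988963 0.19271525 0.046     ] LR yaw+90 -8.525892653324291 UD yaw -8.45703438308453
axis-face dist 0.08095280693477382 bolt gap 0.01757855632233039 along 0.030795110408303152
knob [0.57390086 0.16738819 0.1       ] [0.5335348  0.21599349 0.1       ] 0.06318144189918731 dir -50.29082358267473
hubtop centre [0.55202175 0.19135494 0.062     ]
bed [0.51638141 0.32444977 0.016     ] [ 0.45696734 -0.05959208  0.016     ]
t 2.58 tcp [0.5504 0.1493 0.2502] rot [ 1.7996e+02  1.0000e-02 -7.6400e+00] q7 -123.2 -> d [ -6.3 -42.9   0.2] turn -135.1
t 2.58 tcp [0.5504 0.1493 0.2502] rot [ 1.7996e+02  1.0000e-02 -7.6400e+00] q7 -123.2 -> d [ -6.3 -43.  169.2] turn -135.1
```

Call:
servo_tool(deltas=[[[0, -1, -10, 15, -10.5], [0, -2, -20, 35, -21], [0, -3, -30, 55, -31.5], [0, -4, -38, 75, -42], [0, -5, -42, 90, -52.5], [0, -5, -42, 100, -63], [0, -5, -42, 110, -73.5], [0, -5, -42, 110, -84], [0, -5, -42, 110, -94.5], [0, -5, -42, 110, -105], [0, -5, -42, 110, -115.5], [0, -5, -42, 110, -126], [0, -5, -42, 110, -134], [0, -5, -42, 110, -134], [0, -5, -42, 130, -134], [0, -5, -42, 150, -134], [0, -5, -42, 165, -134], [0, -5, -42, 169, -134], [0, -5, -42, 169, -134]]])

```text
t: 4.95
tcp_pos: [0.5506, 0.1938, 0.0811]
tool_rot: [-180.0, -0.0, 126.5]
contact_force: [0.1, 0.4, -0.1]
gripper_width: 0.995
grasp_force: 0.0
```

Call:
servo_tool(deltas=[[[1, 0, 0, 0, 0], [1, 0, 0, 0, 0], [1, 0, 0, 0, 0], [1, 0, 0, 0, 0], [1, 0, 0, 0, 0], [1, 0, 0, 0, 0]]], grip_force=40)

```text
t: 5.7
tcp_pos: [0.5498, 0.1928, 0.0815]
tool_rot: [-179.9, 0.0, 126.5]
contact_force: [-9.5, -6.8, 12.5]
gripper_width: 0.206
grasp_force: 40.3
```

Call:
servo_tool(deltas=[[[1, 0, -1.5, 0, 0], [1, 0, -1.5, 0, 9], [1, 0, -1.5, 0, 18], [1, 0, -1.5, 0, 27], [1, 0, -1.5, 0, 36], [1, 0, -1.5, 0, 45], [1, 0, -1.5, 0, 54], [1, 0, -1.5, 0, 63], [1, 0, -1.5, 0, 72], [1, 0, -1.5, 0, 81], [1, 0, -1.5, 0, 90], [1, 0, -1.5, 0, 90], [1, 0, -1.5, 0, 90]]])

```text
t: 7.32
tcp_pos: [0.5513, 0.1925, 0.0816]
tool_rot: [179.9, -0.2, 36.5]
contact_force: [11.8, -0.6, -7.2]
gripper_width: 0.203
grasp_force: 40.0
```

Call:
servo_tool(deltas=[[[0, 0, 0, 0, 0], [0, 0, 0, 0, 0], [0, 0, 0, 0, 0], [0, 0, 0, -10, 0], [0, 0, 0, -35, 0], [0, 0, 0, -70, 10], [0, 0, 0, -110, 20], [0, 0, 0, -145, 30], [0, 0, 0, -169, 40], [0, 0, 0, -169, 45], [0, 0, 0, -169, 45]]])

```text
t: 8.7
tcp_pos: [0.5494, 0.1929, 0.2512]
tool_rot: [-180.0, -0.0, -8.5]
contact_force: [0.2, 0.1, -0.2]
gripper_width: 0.998
grasp_force: 0.0
```

```bash
python3 - <<'E'
from h import *
c,im=snap("wrist","w_tur2")
s=monitor.get_state(); print(s['tcp_pos'],s['tool_rot'],s['gripper_width'],s['q'][6])
u,v=proj(c,[.551,.18,.08]).astype(int); print(u,v)
cr=im[max(v-60,0):v+60,u-85:u+85]; print(u-85,max(v-60,0)); cv2.imwrite("pics/tur2c.png",cv2.resize(cr,None,fx=4.4,fy=4.4,interpolation=cv2.INTER_CUBIC))
# blocks in the tray
c,im=load("w_tray"); g=cv2.cvtColor(im,cv2.COLOR_BGR2GRAY).astype(float); hs=cv2.cvtColor(im,cv2.COLOR_BGR2HSV)
m=((hs[:,:,1]<60)&(g>140)).astype(np.uint8); m[:130]=0;m[235:]=0;m[:,:255]=0;m[:,395:]=0
for k in cv2.findContours(m,0,cv2.CHAIN_APPROX_NONE)[0]:
    if cv2.contourArea(k)<200: continue
    r=cv2.minAreaRect(k); b=cv2.boxPoints(r); p=np.array([onplane(c,q,.087)[:2] for q in b]); ee=np.linalg.norm(p-np.roll(p,1,0),axis=1)
    d=p-np.roll(p,1,0); l=d[np.argmax(ee)]; l=l if l[0]>0 else -l
    print("block px",np.round(r[0],1),"centre",p.mean(0).round(4),"sides",ee.round(4),"yaw",np.degrees(np.arctan2(l[1],l[0])).round(1))
mo=((hs[:,:,0]<18)&(hs[:,:,1]>110)).astype(np.uint8); mo[:120]=0;mo[230:]=0;mo[:,:235]=0;mo[:,410:]=0
k=max(cv2.findContours(mo,0,cv2.CHAIN_APPROX_NONE)[0],key=cv2.contourArea); b=cv2.boxPoints(cv2.minAreaRect(k)); p=np.array([onplane(c,q,.018)[:2] for q in b]); print("tray",b.round(0).tolist(),p.round(4).tolist(),p.mean(0).round(4))
E
```

```text
[0.54929938 0.19284827 0.25071431] [-1.79987795e+02 -8.51115931e-03 -8.36293910e+00] 0.9963301557638327 -126.92941753615183
332 182
247 122
block px [270.6 189.7] centre [ 0.4919 -0.237 ] sides [0.0911 0.0153 0.0909 0.0165] yaw -7.1
block px [373.8 186.9] centre [ 0.4803 -0.3475] sides [0.0237 0.091  0.0219 0.0912] yaw -6.2
block px [325.6 183.5] centre [ 0.4909 -0.2966] sides [0.0909 0.0106 0.0909 0.0114] yaw -6.7
tray [[245.0, 133.0], [399.0, 130.0], [401.0, 215.0], [246.0, 218.0]] [[0.556, -0.2031], [0.534, -0.3967], [0.4204, -0.3922], [0.4441, -0.1824]] [ 0.4886 -0.2936]
```

View pics/tur2c.png

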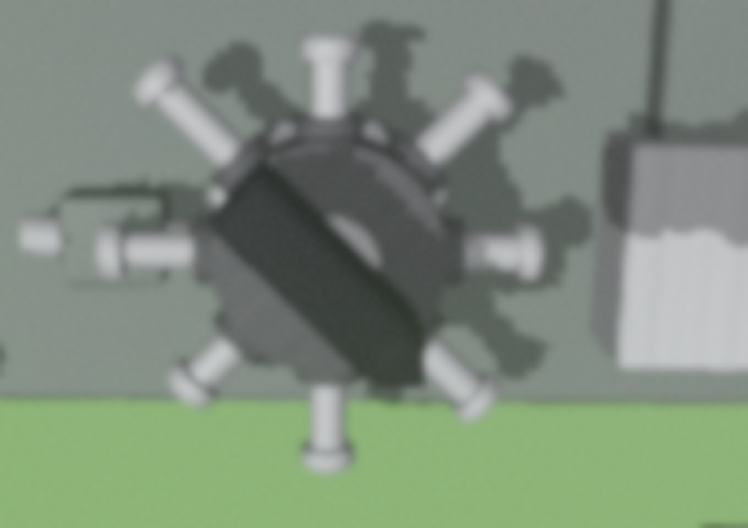

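The nose has gone from right-up to right-down at (400,370), so the turret has moved 90° clockwise, two clicks. A shorter bolt end at (545,255) now faces the striker edge (632,145)–(618,368).

```bash
python3 - <<'E'
from h import *
c,_=load("w_tur2"); P=lambda u,v,z: onplane(c,(247+(u+.5)/4.4-.5,122+(v+.5)/4.4-.5),z)
n=np.array([.1478,.989]); 
print("face n",[n@P(u,v,.055)[:2] for u,v in ((632,145),(618,368))],"bolt n",n@P(544,255,.046)[:2],"axis n",.2713)
go([.4909,-.2966,.20],-6.8); go([.4909,-.2966,.067],-6.8)
E
```

```text
face n [np.float64(0.1912063806443684), np.float64(0.19111984315977107)] bolt n 0.21147948960800667 axis n 0.2713
t 8.75 tcp [0.5493 0.1928 0.2507] rot [-1.7999e+02 -1.0000e-02 -8.3600e+00] q7 -126.9 -> d [ 13.4 492.7  50.6] turn -1.6
t 8.75 tcp [0.5493 0.1928 0.2507] rot [-1.7999e+02 -1.0000e-02 -8.3600e+00] q7 -126.9 -> d [ 13.4 492.8 183.6] turn -1.6
```

Call:
servo_tool(deltas=[[[0.53, 1, 60, 10, 0], [0.53, 3, 120, 20, 0], [0.53, 5, 180, 30, 0], [0.53, 7, 240, 40, 0], [0.53, 9, 300, 50, 0], [0.53, 10, 360, 60, -1], [0.53, 12, 420, 80, -1.7], [0.53, 13, 470, 100, -1.7], [0.53, 13.4, 493, 120, -1.7], [0.53, 13.4, 493, 140, -1.7], [0.53, 13.4, 493, 165, -1.7], [0.53, 13.4, 493, 180, -1.7], [0.53, 13.4, 493, 184, -1.7], [0.53, 13.4, 493, 184, -1.7], [1, 13.4, 493, 184, -1.7], [1, 13.4, 493, 184, -1.7], [1, 13.4, 493, 184, -1.7], [1, 13.4, 493, 184, -1.7], [1, 13.4, 493, 184, -1.7]]], grip_force=30)

```text
t: 11.12
tcp_pos: [0.4903, -0.297, 0.0671]
tool_rot: [180.0, -0.1, -6.8]
contact_force: [-1.0, 0.8, 7.4]
gripper_width: 0.11
grasp_force: 30.4
```

```bash
cat >> h.py <<'E'
e=np.array([np.cos(np.radians(8.5)),-np.sin(np.radians(8.5))]); n=np.array([-e[1],e[0]])
def gap(cn,ce=.5163): return ce*e+(cn+.1912)*n   # centre at cn from the face, on the bolt line
E
python3 - <<'E'
from h import *
s=monitor.get_state(); print(s['gripper_width'],s['grasp_force'],s['contact_force'])
go([.4909,-.2966,.067],-6.8); g=gap(.0060); print(g); go([*g,.20],-8.5); go([*g,.1],-8.5)
E
```

```text
0.11011998934484377 30.370198488235474 [-1.02173839  0.82112905  7.3805867 ]
t 11.12 tcp [ 0.4903 -0.297   0.0671] rot [ 1.7998e+02 -6.0000e-02 -6.8000e+00] q7 -69.8 -> d [ 0.6 -0.5  0.1] turn -0.0
[0.53977691 0.11871993]
t 11.12 tcp [ 0.4903 -0.297   0.0671] rot [ 1.7998e+02 -6.0000e-02 -6.8000e+00] q7 -69.8 -> d [   0.  -418.7 -133.1] turn 1.7
t 11.12 tcp [ 0.4903 -0.297   0.0671] rot [ 1.7998e+02 -6.0000e-02 -6.8000e+00] q7 -69.8 -> d [-1.000e-01 -4.187e+02 -3.310e+01] turn 1.7
```

Call:
servo_tool(deltas=[[[1, 0, 0, -30, 0], [1, 0, 0, -80, 0], [1, 0, -30, -125, 0], [1, 0, -85, -133, 0], [1, 0, -145, -133, 0.5], [1, 0, -205, -133, 1], [1, 0, -265, -133, 1.7], [1, 0, -325, -133, 1.7], [1, 0, -380, -130, 1.7], [1, 0, -415, -110, 1.7], [1, 0, -421, -80, 1.7], [1, 0, -421, -60, 1.7], [1, 0, -421, -57, 1.7], [1, 0, -421, -57, 1.7]]])

```text
t: 12.88
tcp_pos: [0.54, 0.1211, 0.1239]
tool_rot: [-180.0, -0.0, -8.5]
contact_force: [-0.1, -0.0, -2.1]
gripper_width: 0.11
grasp_force: 29.6
```

```bash
python3 - <<'E'
from h import *
s=monitor.get_state(); print(s['contact_force'])
c,im=snap("wrist","w_pre"); go([*gap(.0085),.076],-8.5)
E
```

```text
[-0.13655946 -0.04239572 -2.14939747]
t 12.93 tcp [0.5402 0.1212 0.1242] rot [-1.7997e+02 -6.0000e-02 -8.5200e+00] q7 -121.4 -> d [-0.1 -0.  48.2] turn -0.0
```

View pics/w_pre.png

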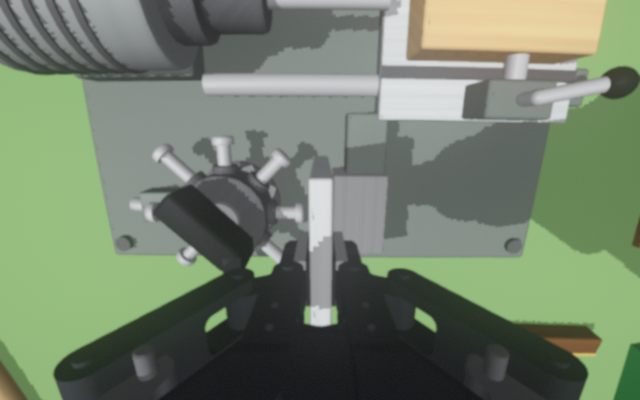

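The thin block hangs at (320,250), clear of the bolt end (300,212) and the striker edge (335,215). Lowering it.

Call:
servo_tool(deltas=[[[1, 0, 0, 12, 0], [1, 0, 0, 24, 0], [1, 0, 0, 36, 0], [1, 0, 0, 44, 0], [1, 0, 0, 47, 0], [1, 0, 0, 48, 0], [1, 0, 0, 48.5, 0], [1, 0, 0, 48.5, 0]]])

```text
t: 13.92
tcp_pos: [0.5395, 0.1214, 0.076]
tool_rot: [180.0, 0.0, -8.5]
contact_force: [-11.9, -1.1, 24.0]
gripper_width: 0.111
grasp_force: 33.6
```

Call:
servo_tool(deltas=[[[0.72, 0, 0, -0.5, 0], [0.72, 0, 0, -0.5, 0], [0.72, 0, 0, -0.5, 0], [1, 0, 0, -0.5, 0], [1, 0, 0, -0.5, 0], [1, 0, 0, -0.5, 0], [1, 0, 0, -0.5, 0], [1, 0, 0, -12, 0], [1, 0, 0, -30, 0], [1, 0, 0, -55, 0]]])

```text
t: 15.18
tcp_pos: [0.5396, 0.1211, 0.1313]
tool_rot: [180.0, 0.0, -8.5]
contact_force: [0.2, 0.2, -0.9]
gripper_width: 0.112
grasp_force: 29.4
```

```bash
python3 - <<'E'
from h import *
s=monitor.get_state(); print(s['contact_force'],s['gripper_width'])
go([.4903,-.297,.2],-6.8);go([.4903,-.297,.068],-6.8)
E
```

```text
[ 0.17327255  0.23206271 -0.90767514] 0.11228829115597479
t 15.18 tcp [0.5396 0.1211 0.1313] rot [ 1.80e+02  1.00e-02 -8.51e+00] q7 -121.3 -> d [ 13.1 420.8 -68.7] turn -1.7
t 15.18 tcp [0.5396 0.1211 0.1313] rot [ 1.80e+02  1.00e-02 -8.51e+00] q7 -121.3 -> d [ 13.1 420.8  63.3] turn -1.7
```

Call:
servo_tool(deltas=[[[1, 0, 0, -30, 0], [1, 2, 50, -60, 0], [1, 4, 110, -68, 0], [1, 6, 170, -68, 0], [1, 8, 230, -68, 0], [1, 10, 290, -68, -0.5], [1, 12, 350, -68, -1], [1, 13, 400, -50, -1.7], [1, 13, 421, -20, -1.7], [1, 13, 421, 10, -1.7], [1, 13, 421, 35, -1.7], [1, 13, 421, 55, -1.7], [1, 13, 421, 61, -1.7], [1, 13, 421, 63, -1.7], [1, 13, 421, 63.5, -1.7], [0.53, 13, 421, 63.5, -1.7], [0.53, 13, 421, 63.5, -1.7], [0.53, 13, 421, 63.5, -1.7], [0.53, 13, 421, 40, -1.7], [0.53, 13, 421, 10, -1.7]]])

```text
t: 17.68
tcp_pos: [0.4899, -0.2969, 0.12]
tool_rot: [-180.0, 0.1, -6.8]
contact_force: [1.0, 0.3, 0.7]
gripper_width: 0.468
grasp_force: 0.0
```

```bash
python3 - <<'E'
from h import *
s=monitor.get_state(); print(s['contact_force'],s['gripper_width'])
go([.4919,-.237,.13],-6.8);go([.4919,-.237,.067],-6.8)
snap("wrist","w_tray2")
E
```

```text
[0.97195502 0.28503015 0.67865825] 0.46798061721289425
t 17.68 tcp [ 0.4899 -0.2969  0.12  ] rot [-1.7997e+02  8.0000e-02 -6.8000e+00] q7 -70.0 -> d [ -5.1 -59.7 -10. ] turn -0.0
t 17.68 tcp [ 0.4899 -0.2969  0.12  ] rot [-1.7997e+02  8.0000e-02 -6.8000e+00] q7 -70.0 -> d [ -5.  -59.7  53. ] turn -0.0
```

Call:
servo_tool(deltas=[[[0.53, -2, -30, -10, 0], [0.53, -5, -59.5, -5, 0], [0.53, -5, -59.5, 0, 0], [0.53, -5, -59.5, 25, 0], [0.53, -5, -59.5, 45, 0], [0.53, -5, -59.5, 53, 0], [0.53, -5, -59.5, 53, 0], [1, -5, -59.5, 53, 0], [1, -5, -59.5, 53, 0], [1, -5, -59.5, 53, 0], [1, -5, -59.5, 53, 0], [1, -5, -59.5, 53, 0]]])

```text
t: 19.23
tcp_pos: [0.4929, -0.2376, 0.0676]
tool_rot: [180.0, -0.1, -6.8]
contact_force: [-1.5, 0.0, 6.9]
gripper_width: 0.171
grasp_force: 30.7
```

```bash
python3 - <<'E'
from h import *
s=monitor.get_state(); print(s['contact_force'],s['gripper_width'])
go([*gap(.0097),.2],-8.5);go([*gap(.0097),.124],-8.5)
E
```

```text
[-1.47211694  0.04904509  6.91426998] 0.17082885010870869
t 19.23 tcp [ 0.4929 -0.2376  0.0676] rot [ 1.7998e+02 -7.0000e-02 -6.8000e+00] q7 -76.1 -> d [   4.6 -363.1 -132.5] turn 1.7
t 19.23 tcp [ 0.4929 -0.2376  0.0676] rot [ 1.7998e+02 -7.0000e-02 -6.8000e+00] q7 -76.1 -> d [   4.5 -363.1  -56.5] turn 1.7
```

Call:
servo_tool(deltas=[[[1, 0, 0, -30, 0], [1, 0, 0, -80, 0], [1, 1, -30, -125, 0], [1, 1, -85, -132, 0], [1, 2, -145, -132, 0.5], [1, 3, -205, -132, 1], [1, 4, -265, -132, 1.7], [1, 4.5, -320, -125, 1.7], [1, 4.5, -355, -105, 1.7], [1, 4.5, -361.8, -80, 1.7], [1, 4.5, -361.8, -60, 1.7], [1, 4.5, -361.8, -56.5, 1.7], [1, 4.5, -361.8, -56.5, 1.7], [1, 4.5, -361.8, -56.5, 1.7]]])

```text
t: 20.98
tcp_pos: [0.5402, 0.1213, 0.1243]
tool_rot: [-180.0, -0.1, -8.5]
contact_force: [-0.5, 0.1, -3.4]
gripper_width: 0.171
grasp_force: 30.1
```

```bash
python3 - <<'E'
from h import *
s=monitor.get_state(); print(s['contact_force'])
go([*gap(.0084),.0765],-8.5)
E
```

```text
[-0.45325137  0.12415654 -3.43409515]
t 20.98 tcp [0.5402 0.1213 0.1243] rot [-1.7997e+02 -7.0000e-02 -8.5200e+00] q7 -121.1 -> d [-0.1  0.2 47.8] turn -0.0
```

Call:
servo_tool(deltas=[[[1, 0, 0, 5, 0], [1, 0, 0, 9, 0], [1, 0, 0, 12, 0], [1, 0, 0, 15, 0], [1, 0, 0, 18, 0], [1, 0, 0, 18, 0]]])

```text
t: 21.72
tcp_pos: [0.5396, 0.1213, 0.1051]
tool_rot: [180.0, 0.0, -8.5]
contact_force: [0.1, 0.2, -2.3]
gripper_width: 0.175
grasp_force: 30.2
```

No contact at bolt height, so on down to the bed.

Call:
servo_tool(deltas=[[[1, 0, 0, 8, 0], [1, 0, 0, 16, 0], [1, 0, 0, 23, 0], [1, 0, 0, 27, 0], [1, 0, 0, 28.5, 0], [1, 0, 0, 29.5, 0], [1, 0, 0, 29.5, 0]]])

```text
t: 22.6
tcp_pos: [0.5396, 0.1213, 0.0766]
tool_rot: [180.0, 0.0, -8.5]
contact_force: [-6.8, -1.5, 10.1]
gripper_width: 0.173
grasp_force: 32.3
```

Call:
servo_tool(deltas=[[[0.66, 0, 0, 0, 0], [0.66, 0, 0, 0, 0], [0.66, 0, 0, 0, 0], [1, 0, 0, 0, 0], [1, 0, 0, 0, 0], [1, 0, 0, 0, 0], [1, 0, 0, 0, 0], [1, 0, 0, -12, 0], [1, 0, 0, -30, 0], [1, 0, 0, -55, 0]]])

```text
t: 23.85
tcp_pos: [0.5395, 0.1212, 0.1321]
tool_rot: [180.0, 0.0, -8.5]
contact_force: [-0.2, 0.1, -3.7]
gripper_width: 0.174
grasp_force: 29.5
```

```bash
python3 - <<'E'
from h import *
s=monitor.get_state(); print(s['contact_force'],s['gripper_width'])
go([.4929,-.2376,.068],-6.8)
E
```

```text
[-0.17732814  0.07542246 -3.73928355] 0.1743127307792485
t 23.85 tcp [0.5395 0.1212 0.1321] rot [ 1.7999e+02  3.0000e-02 -8.5000e+00] q7 -121.0 -> d [  7.  361.7  64.2] turn -1.7
```

Call:
servo_tool(deltas=[[[1, 0, 0, -30, 0], [1, 1, 50, -60, 0], [1, 2, 110, -68, 0], [1, 3, 170, -68, 0], [1, 4, 230, -68, 0], [1, 5, 290, -68, -1], [1, 7, 340, -50, -1.7], [1, 7, 361.5, -20, -1.7], [1, 7, 361.5, 10, -1.7], [1, 7, 361.5, 35, -1.7], [1, 7, 361.5, 55, -1.7], [1, 7, 361.5, 61, -1.7], [1, 7, 361.5, 63, -1.7], [1, 7, 361.5, 64, -1.7], [0.53, 7, 361.5, 64, -1.7], [0.53, 7, 361.5, 64, -1.7], [0.53, 7, 361.5, 64, -1.7], [0.53, 7, 361.5, 40, -1.7], [0.45, 7, 361.5, 0, -1.7], [0.45, 7, 361.5, -30, -1.7]]])

```text
t: 26.35
tcp_pos: [0.4934, -0.2374, 0.1624]
tool_rot: [180.0, -0.0, -6.8]
contact_force: [0.2, -0.4, 0.1]
gripper_width: 0.55
grasp_force: 0.0
```

```bash
python3 - <<'E'
from h import *
s=monitor.get_state(); print(s['contact_force'],s['gripper_width'])
snap("wrist","w_tray3")
go([.4803,-.3485,.067],-6.6)
c,im=load("w_tray"); g=cv2.cvtColor(im,cv2.COLOR_BGR2GRAY)
for v in (150,200,220): print(v,g[v,355:390])
E
```

```text
[ 0.15672286 -0.4116455   0.14244028] 0.5498549351370086
t 26.40 tcp [ 0.4948 -0.238   0.1658] rot [179.94  -0.28  -6.82] q7 -76.6 -> d [ -1.8 111.3  98.9] turn -0.2
150 [107 104  99 108 120 126 127 128 126 127 138 167 194 205 207 205 203 203
 205 206 206 206 207 207 206 206 206 206 204 196 173 138 114 110 110]
200 [104 102 108 119 126 127 128 126 128 137 164 191 203 204 203 203 203 204
 205 207 207 207 206 206 206 207 204 195 170 133 107 102 102 100  98]
220 [158 159 158 159 158 157 151 141 138 157 183 198 203 203 202 202 203 204
 206 207 206 206 205 204 205 205 199 187 169 159 159 159 159 158 159]
```

Call:
servo_tool(deltas=[[[0.45, 0, 55, 0, 0], [0.45, 0, 105, 10, 0], [0.45, 0, 111.3, 30, 0], [0.45, 0, 111.3, 45, 0], [0.45, 0, 111.3, 65, 0], [0.45, 0, 111.3, 85, 0], [0.45, 0, 111.3, 95, 0], [0.45, 0, 111.3, 95, 0], [1, 0, 111.3, 95, 0], [1, 0, 111.3, 95, 0], [1, 0, 111.3, 95, 0], [1, 0, 111.3, 95, 0], [1, 0, 111.3, 95, 0]]])

```text
t: 28.02
tcp_pos: [0.4805, -0.3479, 0.0666]
tool_rot: [180.0, -0.1, -6.8]
contact_force: [-0.1, 1.9, 6.4]
gripper_width: 0.227
grasp_force: 36.0
```

```bash
python3 - <<'E'
from h import *
s=monitor.get_state(); print(s['contact_force'],s['gripper_width'])
go([*gap(.0108),.124],-8.5)
E
```

```text
[-0.12118436  1.87319134  6.37793304] 0.22718335146801055
t 28.02 tcp [ 0.4805 -0.3479  0.0666] rot [ 1.7999e+02 -7.0000e-02 -6.8100e+00] q7 -63.9 -> d [   3.8 -475.1  -57.5] turn 1.7
```

Call:
servo_tool(deltas=[[[1, 0, 0, -30, 0], [1, 0, 0, -80, 0], [1, 0, -30, -125, 0], [1, 0, -85, -132, 0], [1, 1, -145, -132, 0], [1, 2, -205, -132, 0.5], [1, 2, -265, -132, 1], [1, 3, -325, -132, 1.7], [1, 3, -385, -132, 1.7], [1, 3.8, -435, -125, 1.7], [1, 3.8, -468, -105, 1.7], [1, 3.8, -475, -80, 1.7], [1, 3.8, -475, -60, 1.7], [1, 3.8, -475, -57.5, 1.7], [1, 3.8, -475, -57.5, 1.7], [1, 3.8, -475, -57.5, 1.7]]])

```text
t: 30.02
tcp_pos: [0.5406, 0.1234, 0.1243]
tool_rot: [-180.0, -0.1, -8.5]
contact_force: [-0.2, 0.2, -3.0]
gripper_width: 0.229
grasp_force: 34.3
```

```bash
python3 - <<'E'
from h import *
s=monitor.get_state(); print(s['contact_force'])
c,im=snap("wrist","w_pre3"); go([*gap(.0108),.0755],-8.5)
cv2.imwrite("pics/pre3c.png",cv2.resize(im[140:320,220:420],None,fx=3.3,fy=3.3,interpolation=cv2.INTER_CUBIC))
E
```

```text
[-0.20020601  0.17086657 -3.00104567]
t 30.07 tcp [0.5405 0.1234 0.1242] rot [-1.7997e+02 -7.0000e-02 -8.5200e+00] q7 -121.4 -> d [-0.1 -0.1 48.7] turn -0.0
```

View pics/pre3c.png

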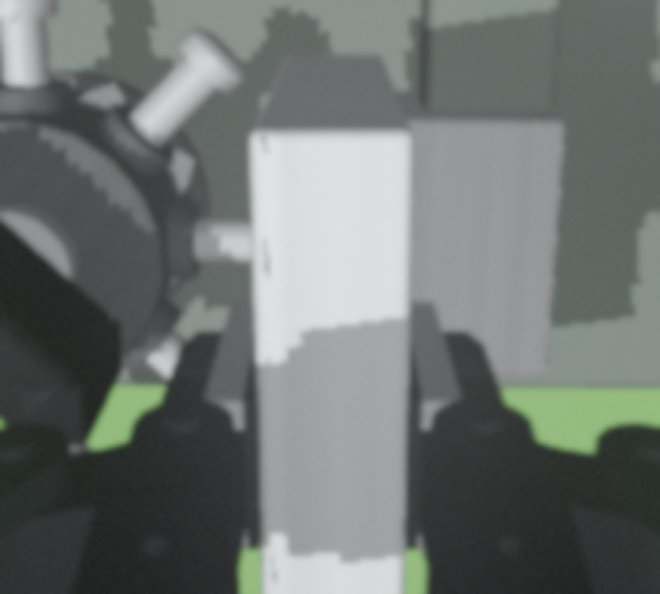

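The thick block (250–410,130) is over the gap. The bolt end at (250,243) and the striker edge at (412,200) just disappear behind it. Lowering gently and watching the force.

Call:
servo_tool(deltas=[[[1, 0, 0, 5, 0], [1, 0, 0, 8, 0], [1, 0, 0, 10, 0], [1, 0, 0, 11, 0], [1, 0, 0, 12, 0], [1, 0, 0, 12, 0]]])

```text
t: 30.82
tcp_pos: [0.5401, 0.1235, 0.1113]
tool_rot: [-180.0, 0.0, -8.5]
contact_force: [0.1, -0.5, -3.1]
gripper_width: 0.229
grasp_force: 34.4
```

Call:
servo_tool(deltas=[[[1, 0, 0, 1, 0], [1, 0, 0, 2, 0], [1, 0, 0, 3, 0], [1, 0, 0, 4.5, 0], [1, 0, 0, 6, 0], [1, 0, 0, 6, 0]]])

```text
t: 31.58
tcp_pos: [0.54, 0.1234, 0.1052]
tool_rot: [180.0, 0.0, -8.5]
contact_force: [-0.3, -0.2, -3.8]
gripper_width: 0.23
grasp_force: 34.4
```

Call:
servo_tool(deltas=[[[1, 0, 0, 4, 0], [1, 0, 0, 9, 0], [1, 0, 0, 15, 0], [1, 0, 0, 21, 0], [1, 0, 0, 26, 0], [1, 0, 0, 28.5, 0], [1, 0, 0, 29.5, 0], [1, 0, 0, 29.5, 0]]])

```text
t: 32.58
tcp_pos: [0.5401, 0.1235, 0.0759]
tool_rot: [-180.0, -0.0, -8.5]
contact_force: [0.1, -0.3, -3.0]
gripper_width: 0.224
grasp_force: 34.4
```

Call:
servo_tool(deltas=[[[1, 0, 0, 0.5, 0], [1, 0, 0, 1, 0], [1, 0, 0, 1, 0]]])

```text
t: 32.95
tcp_pos: [0.5403, 0.1235, 0.0756]
tool_rot: [-180.0, -0.0, -8.5]
contact_force: [-4.6, -0.9, 9.0]
gripper_width: 0.227
grasp_force: 36.2
```

Call:
servo_tool(deltas=[[[0.62, 0, 0, -0.5, 0], [0.62, 0, 0, -0.5, 0], [0.62, 0, 0, -0.5, 0], [0.62, 0, 0, -0.5, 0], [0.62, 0, 0, -8, 0], [0.62, 0, 0, -25, 0], [0.62, 0, 0, -50, 0], [0.62, 0, 0, -90, 0], [0.62, 0, 50, -140, 0], [0.62, 0, 100, -190, 0], [0.62, 0, 100, -190, 0], [0.62, 0, 100, -190, 0]]])

```text
t: 34.45
tcp_pos: [0.5255, 0.0242, 0.2661]
tool_rot: [-180.0, -0.1, -8.6]
contact_force: [-0.1, 0.6, -1.1]
gripper_width: 0.379
grasp_force: 0.0
```

```bash
python3 - <<'E'
from h import *
c,im=snap("wrist","w_end"); c2,t=snap("scene","s_end"); _,tp=snap("top","t_end")
cv2.imwrite("pics/end.png",np.vstack([np.hstack([cv2.resize(im[60:260,60:540],(800,333))[:, :400],cv2.resize(im[60:260,60:540],(800,333))[:,400:]]),cv2.resize(t[150:300,130:490],(800,267),interpolation=cv2.INTER_CUBIC)][:2])[:600])
s=monitor.get_state(); print(s['t'],s['tcp_pos'],s['contact_force'])
E
```

```text
34.6 [0.52487156 0.02587301 0.26378405] [-0.84074724  0.74451833  0.15963024]
```

View pics/end.png

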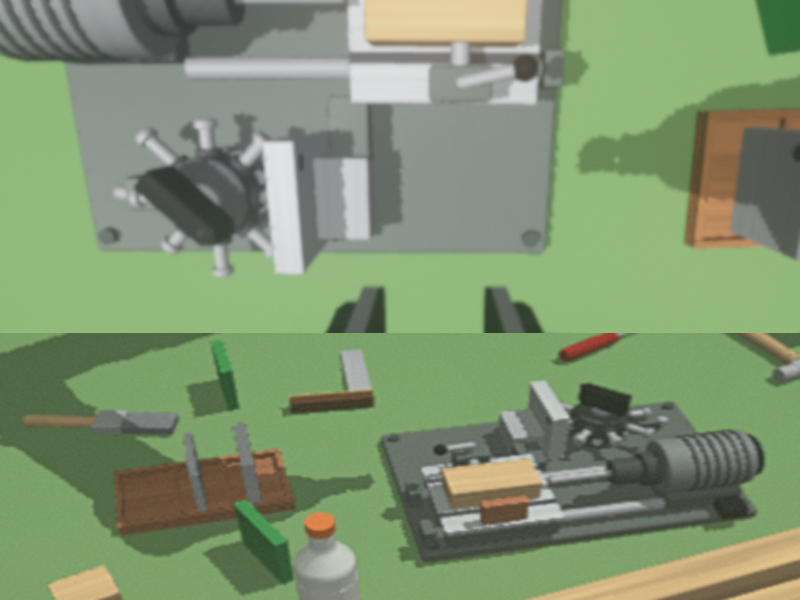

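The thick block stands upright in the gap (285,205 above; 548,420 below). The thin and mid blocks stand in their bays at (195,470) and (245,465). The turret is at its new click and the tools and glue haven't moved. Handing in.

```bash
python3 -c "
from bench import order; print(order.sign_off())"
```

```text
the job is handed in; nothing more can be done
None
```

I turned the turret two clicks clockwise and tried the 10, 15 and 20 mm blocks in that order; all three went fully down to the bed, so this stop gives a 20 mm boring depth (the thick block stands in the gap, the other two in their tray, job handed in at 34.6 s).

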